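Key a filter cartridge onto the weld rotator and clamp it home

TASK

A steel filter cartridge is waiting on the bench for its seam weld. Stand it in the bored nest of the weld rotator and, pressing only lightly, turn it until its slotted foot drops over the driving tang at the bottom of the bore, never forcing it against the tang. Then push the red handle of the toggle clamp down until it locks over centre, so that the clamp holds the cartridge fully home with its collar flat on the nest; leave the tin, the loupe and the bottle where they are.

Things in the scene. Friction and masses are not known exactly. Their poses are not given: they have to be found in the camera images.
- cartridge_center (a point): Centre, half-way up, of the loose filter cartridge: a bright turned steel part, 70 mm tall, 100 to 200 g, upright on the bench; z is its axis, up. From below: shank 24 mm in diameter and 26 mm long, collar 38 mm in diameter and 5 mm thick, then a plain barrel 22 mm in diameter and 39 mm long to the flat top (grip here; brass line at its foot, dark seam line near its top).
- cartridge_foot (a point): Centre of the cartridge's underside. The foot is castellated: a cross of two slots along this point's x and y axes, 6.2 mm wide and 9 mm deep, so it fits over the tang in four positions, a quarter turn apart.
- rotator: The fixed weld rotator: dark base plate 225 x 92 x 12 mm with a 62 mm square aluminium nest block, top face 45 mm above the bench, a small black motor on its +y side and an aluminium column with the toggle clamp on its +x side. Origin on the bench under the bore's axis; x points from the bore to the clamp.
- nest_mouth (a point): Centre of the bore's mouth, in the top face of the nest block; z up. Bore 25.5 mm in diameter, slightly chamfered, 30 mm deep. With the cartridge fully home, its collar lies flat on this face and cartridge_center is 9 mm above this point.
- tang_top (a point): Centre of the top of the driving tang, 19 mm below the bore's mouth: a flat 20 mm long and 4.7 mm thick, on a geared spindle that light touch does not turn. It was left at any angle (this point does not tell it). The foot drops over it within about 0.1 rad of a true position; on top of it, the cartridge stops with its collar 7 mm above the block.
- pin_ring (a point): Centre of the tips of three sprung brass lift pins round the bore's mouth, 4 mm above the block. They push up with 5 N together, 7 N when level with the block. A cartridge whose foot has dropped over the tang rests on them, collar 4 mm above the block, until the clamp drives it home.
- clamp_pivot (a point): Point on the pivot of the clamp's hold-down arm, 110 mm above the bench; the pivot is parallel to the rotator's y axis. The open arm stands upright over it, 92 mm from the bore, and swings over the bore as the handle goes down.
- clamp_arm (a joint): Angle of the hold-down arm, rad: 0 open (standing up), 1.69 closed (level, rubber pad on the cartridge's top). The handle drives it through a link. The pad is sprung and presses with about 16 N when the clamp is locked on a cartridge that is home.
- handle_grip (a point): Point on the axis of the clamp's red handle (grip 15 mm thick, 75 mm long), 15 mm from its end and 100 mm from the hinge it turns about; x runs to its end. Open, it slopes up 45 degrees away from the nest, this point 216 mm from the bore along the rotator's x, 189 mm up. It swings down in the rotator's x-z plane; locked it is level on its stop, this point at 224 and 111 mm, and stays. Pushing takes 2 to 8 N.
- tin_center (a point): Centre of a round lidded grey parts tin, 53 mm in diameter and 22 mm tall, loose on the bench. Bystander.
- loupe_center (a point): Centre of a small black eye loupe, 33 mm in diameter and 30 mm tall, loose on the bench. Bystander.
- bottle_center (a point): Centre, half-way up, of a white solvent bottle with a red spout, 47 mm in diameter and 118 mm tall, loose on the bench. Bystander.
Things that resemble listed ones, but are neither listed nor needed, are in the scene too. Leave any green look-alike of the part that bears cartridge_center alone.

How it is judged:
By the outcome, as a careful person would: the job done as asked, in the order asked, and still so for the second after the job is handed in, with the robot touching nothing.
It also fails if it takes over 54 s, if anything falls off the work surface, if the arm or the gripper's body presses on something with over 40 N, if the wrist force passes 120 N, or if a joint passes its speed limit or range.

ROBOT

A 7-joint arm with a two-finger parallel gripper is mounted at the origin on a cart in front of the work surface, level with it; the furniture and walls round the work are solid. World frame = base frame: x ahead of the robot, y to its left, z up, the work surface at z = 0. Lengths are in mm, angles in rad, forces in N, time in s.
With the tool pointing down it reaches from about 400 to 900 mm from the base axis. Payload 5.6 kg.
Tool frame: the origin (TCP) lies midway between the tips of the shut fingers; the grasp point (between the pads) lies 19 mm behind it; x points along the fingers, y is the direction in which the jaws open and shut, and the axes are right-handed (so a half turn about x gives the same grasp; the last joint's range is limited). The gripper opens to 92 mm and grips with 3 to 60 N. Pads are 20 mm wide; open, the fingers measure 128 mm over their backs; the gripper's body (75 mm by 189 mm) begins 69 mm behind the grasp point.
Start: joints at [1.086, 0.468, -0.012, 1.603, 0.006, 1.071, -0.056], TCP at [277.88, -587.615, 214.592] pointing down, gripper open.
Joint ranges: [-2.53, 2.53], [-0.31, 2.02], [-1.57, 1.55], [0.28, 2.44], [-1.29, 4.43], [0.15, 1.84], [-2.92, 2.92]. Speed limits (rad/s): [2.57, 2.57, 3.14, 3.14, 3.14, 3.14, 3.14].

INTERFACE

Orientations are given as a rotation vector (axis times angle).
In Python, from cell import robot, grip, kin, viewer gives the robot as it stands. Calls block until the motion is done:
- robot.movep(position, orientation): joint-space move of the TCP to a pose.
- robot.servo_line(position, feed=150, rotation=None): straight line of the TCP; rotation=None keeps the orientation; feed is the mean speed in mm/s.
- robot.goto_joints(angles): joint-space move.
- grip(opening, newtons=None): opening from 0.0 (shut) to 1.0 (fully open); newtons is the grip in N (None keeps the last); returns when the fingers have stopped.
- robot.hold(seconds).
- kin.ik(position, orientation): joint angles nearest the present ones, or None.
- robot.observe(): the state.
- viewer.read_camera(name): name is "scene" or "top" or "wrist"; returns the picture (420x560x3 uint8, red, green, blue); there is no depth.
- viewer.camera_info(name): a dict with "camera_matrix" (3x3 intrinsics, pixels), "R" (3x3) and "t" (3): a world point X has camera coordinates R X + t. Camera axes: x right, y down, z forward; pixel columns grow to the right and rows downward; lengths in mm; the calibration is good to about 2 mm. A picture is of the moment at which its call begins: read the wrist's pose just before it. camera_info takes no time and is no camera call; for the wrist camera it gives the pose at the moment of the call.
A pose or a line that the arm cannot do raises robot.IKError and nothing moves.
- robot.job_done(): hands the job in, once; it reports no verdict.
Trained networks look in the newest picture that a camera, given by its name, has taken for a name from the list of things; names that differ only in an ending like _2 or _b are one class to them, and where a whole thing is asked for, a point or a joint stands for the part that bears it (a point fixed in the world has none). Each returns a list of dicts, best first, with "confidence" (0 to 1); they miss things now and then, are a little off and sometimes report something else, mostly with a low value. They report only what shows in the picture. A call takes as long as a camera call. They do not tell look-alikes from the thing itself.
- viewer.silhouettes(name, camera): "mask" (420x560 bool, what is visible of it).
- viewer.pinpoint(name, camera): "at" ([x, y, z] in mm, in the coordinates of the camera as it stood for that picture, good to about 4 mm: a listed point, or the origin of a listed thing).
The state is a dict: "t": time; "joints": joint angles; "joint_velocities": joint speeds; "joint_torque": joint torques, N m; "tcp_pos": TCP position; "tcp_rot": TCP orientation; "contact_force": force on the tool from outside, world axes, zero at the start; "wrist_torque": the same for the moment, N m; "grip_width": opening from 0.0 (shut) to 1.0 (fully open).
Only numpy, scipy, OpenCV 4.12 (cv2) and the standard library are available. Lean on these libraries where they do the work, as an engineer would, in place of code of your own. Each camera call takes 0.05 s, during which the arm holds its last target.

## Working session

There is one attempt and no reset: what is moved stays moved. The work goes in short steps, each a Python script; the robot and the scene stay as the last script left them, time stands still between calls to the robot, and variables do not carry over. Pictures are saved under pics/ and viewed, and the job is handed in when it is done.

```bash
ls; mkdir -p pics; python3 - <<'E'
from cell import robot, grip, kin, viewer
import cv2
o=robot.observe(); print(o)
for n in ["scene","top","wrist"]:
    im=viewer.read_camera(n); cv2.imwrite(f"pics/{n}0.png",im[:,:,::-1])
    ci=viewer.camera_info(n); print(n,ci)
    if n!="wrist":
        import numpy as np
        for nm in ["cartridge_center","rotator","nest_mouth","clamp_pivot","handle_grip","tang_top","pin_ring","tin_center","loupe_center","bottle_center"]:
            for d in viewer.pinpoint(nm,n):
                X=ci["R"].T@(np.array(d["at"])-ci["t"]); p=ci["camera_matrix"]@d["at"]; print(nm,round(d["confidence"],2),X.round(1),(p[:2]/p[2]).round())
E
```

```text
pics
{'t': 0.0, 'joints': array([ 1.08599859,  0.46841275, -0.01162935,  1.60360507,  0.00602092,
        1.07140695, -0.05628947]), 'joint_velocities': array([-3.47439924e-05,  9.56834144e-04,  5.97124065e-04,  2.40833984e-04,
       -4.35239919e-04, -1.18995158e-03, -2.18491081e-03]), 'joint_torque': array([-2.46403561e-04, -5.20578253e+01, -1.29320560e-02, -2.43740505e+01,
       -5.66794281e-02,  1.73052546e-02,  1.65763063e-04]), 'tcp_pos': array([ 277.61404528, -587.08881636,  213.62496823]), 'tcp_rot': array([ 1.97683606,  0.44576638, -1.97789167]), 'contact_force': array([-0.02382211,  1.00714268, -0.71010073]), 'wrist_torque': array([ 0.02924454, -0.02711137,  0.01487556]), 'grip_width': 0.9986501976300841}
scene {'camera_matrix': array([[433.21300177,   0.        , 276.01392018],
       [  0.        , 433.21300177, 205.73759889],
       [  0.        ,   0.        ,   1.        ]]), 'R': array([[-0.91044017, -0.41362053, -0.00409245],
       [-0.31507188,  0.69986247, -0.64103216],
       [ 0.26800822, -0.58233201, -0.76750311]]), 't': array([483.51875515, 265.57209403, 762.
[... 1565 characters left out ...]
1 -182.8   -5.1] [329. 268.]
pin_ring 0.92 [448.7   8.1  51.2] [253. 259.]
pin_ring 0.34 [658.  -37.5 185.3] [275. 160.]
tin_center 0.86 [ 627.3 -120.4   15.6] [306. 190.]
loupe_center 0.65 [512.4 176.3  15.3] [187. 232.]
bottle_center 0.56 [ 619.  -250.7   63. ] [361. 191.]
wrist {'camera_matrix': array([[353.24313948,   0.        , 278.97261899],
       [  0.        , 353.24313948, 212.56909038],
       [  0.        ,   0.        ,   1.        ]]), 'R': array([[ 4.27509462e-01, -9.04010756e-01, -4.61978036e-04],
       [-8.66118789e-01, -4.09736531e-01,  2.86276472e-01],
       [-2.58986299e-01, -1.21985773e-01, -9.58146945e-01]]), 't': array([-649.93770512,  -32.16971729,  392.59373088])}
```

```bash
python3 - <<'E'
import cv2,numpy as np
a=cv2.imread("pics/scene0.png");b=cv2.imread("pics/top0.png")
cv2.imwrite("pics/s0c.png",cv2.resize(a[110:390,180:420],None,fx=2.1,fy=2.1,interpolation=cv2.INTER_CUBIC))
cv2.imwrite("pics/t0c.png",cv2.resize(b[130:300,150:390],None,fx=3.3,fy=3.3,interpolation=cv2.INTER_CUBIC))
E
```

```text
(no output)
```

View pics/scene0.png

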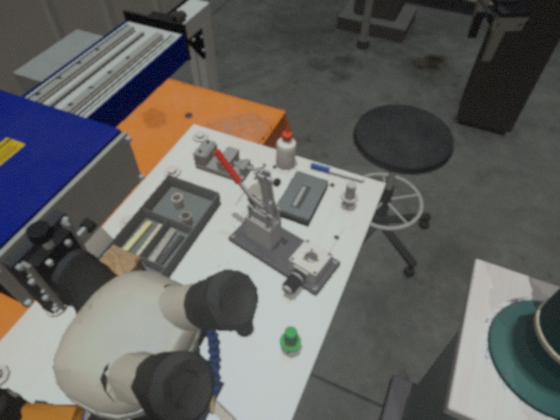

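View pics/s0c.png

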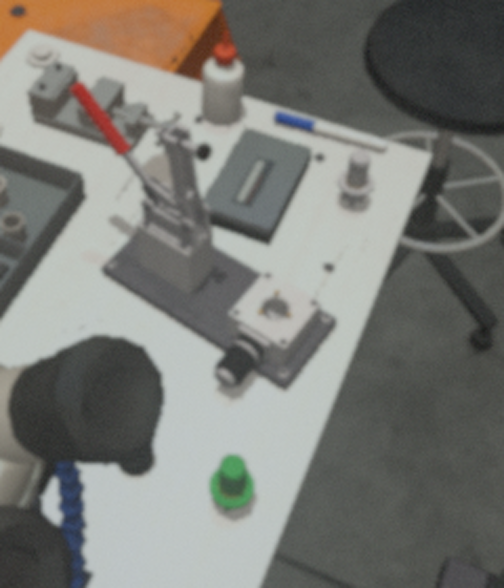

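View pics/t0c.png

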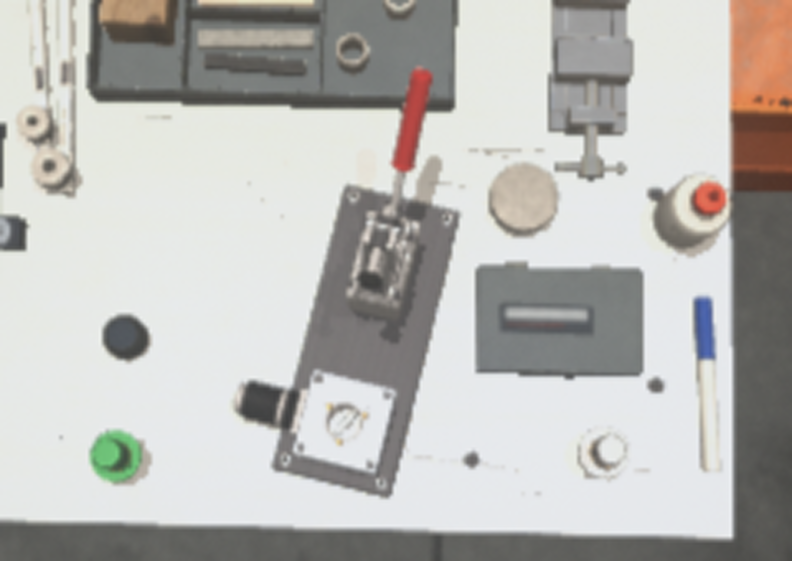

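Candidates for the cartridge: the steel part at top px (333,266), and the green look-alike at (183,267). The steel one matches the description. The box, the tin and the small rings in the tray don't. Next I work out the wrist-camera geometry and plan the look poses.

```bash
cat > h.py <<'E'
from cell import robot, grip, kin, viewer
import numpy as np, cv2
from scipy.spatial.transform import Rotation as Ro
def Rdown(a):
    c,s=np.cos(a),np.sin(a); return np.array([[0,c,s],[0,s,-c],[-1,0,0.]])
def rv(M): return Ro.from_matrix(M).as_rotvec()
def cam_in_tool():
    o=robot.observe(); ci=viewer.camera_info("wrist")
    T=Ro.from_rotvec(o["tcp_rot"]).as_matrix(); C=-ci["R"].T@ci["t"]
    return T.T@(C-o["tcp_pos"]), T.T@ci["R"].T   # cam pos, cam axes in tool
def proj(ci,X):
    p=ci["camera_matrix"]@(ci["R"]@np.array(X,float)+ci["t"]); return p[:2]/p[2]
def ray_z(ci,uv,z):
    d=ci["R"].T@np.linalg.solve(ci["camera_matrix"],[uv[0],uv[1],1]); C=-ci["R"].T@ci["t"]
    return C+d*(z-C[2])/d[2]
def save(im,n): cv2.imwrite("pics/"+n,im[:,:,::-1])
def pts(nm,cam,ci):
    for d in viewer.pinpoint(nm,cam):
        X=ci["R"].T@(np.array(d["at"])-ci["t"]); print(nm,round(d["confidence"],2),X.round(1),proj(ci,X).round())
E
python3 - <<'E'
from h import *
p,A=cam_in_tool(); print(p.round(1)); print(A.round(3))
o=robot.observe(); print(Ro.from_rotvec(o["tcp_rot"]).as_matrix().round(3))
T=A.T # cam axes in tool -> choose camera orientation in world: R_wc = R_wt A
tgt=np.array([436,-186,20.])
for el in (25,35,45,55):
  for dist in (170,220):
    for az in range(0,360,30):
      e,a=np.radians(el),np.radians(az)
      d=np.array([np.cos(e)*np.cos(a),np.cos(e)*np.sin(a),np.sin(e)]); C=tgt+dist*d
      z=-d; 
      for roll in (0,90,180,270):
        x=np.cross([0,0,-1.],z)*1.0; x/=np.linalg.norm(x); y=np.cross(z,x)
        W=np.stack([x,y,z],1)@Ro.from_euler('z',roll,degrees=True).as_matrix()
        Rt=W@A.T; tcp=C-Rt@p
        if tcp[2]<60: continue
        q=kin.ik(tcp,rv(Rt))
        if q is not None:
          print(el,dist,az,roll,tcp.round(),np.abs(np.array(q)-o["joints"]).max().round(2))
E
```

```text
[-1.705e+02  1.000e-01 -8.160e+01]
[[ 0.    -0.286  0.958]
 [ 1.     0.    -0.   ]
 [-0.     0.958  0.286]]
[[-0.     0.427 -0.904]
 [-0.    -0.904 -0.427]
 [-1.     0.     0.   ]]
25 220 0 180 [ 454. -186.   61.] 1.37
25 220 30 180 [ 451. -177.   61.] 1.22
25 220 60 180 [ 445. -171.   61.] 1.16
25 220 90 180 [ 436. -168.   61.] 1.2
25 220 210 180 [ 421. -195.   61.] 2.09
25 220 240 180 [ 427. -201.   61.] 1.89
25 220 270 180 [ 436. -204.   61.] 1.85
25 220 300 180 [ 445. -201.   61.] 1.73
25 220 330 180 [ 451. -195.   61.] 1.56
35 220 0 180 [ 446. -186.   63.] 1.37
35 220 30 180 [ 445. -181.   63.] 1.2
35 220 60 180 [ 441. -177.   63.] 1.06
35 220 90 180 [ 436. -176.   63.] 1.1
35 220 210 180 [ 427. -191.   63.] 1.93
35 220 240 180 [ 431. -195.   63.] 2.04
35 220 270 180 [ 436. -196.   63.] 1.93
35 220 300 180 [ 441. -195.   63.] 1.77
35 220 330 180 [ 445. -191.   63.] 1.57
45 220 0 180 [ 439. -186.   64.] 1.37
45 220 30 180 [ 438. -185.   64.] 1.16
45 220 60 180 [ 437. -184.   64.] 0.94
45 220 90 180 [ 436. -183.   64.] 0.96
45 220 120 180 [ 435. -184.   64.] 1.37
45 220 210 180 [ 434. -187.   64.] 2.38
45 220 240 180 [ 435. -188.   64.] 2.23
45 220 270 180 [ 436. -189.   64.] 2.04
45 220 300 180 [ 437. -188.   64.] 1.83
45 220 330 180 [ 438. -187.   64.] 1.6
55 220 0 180 [ 431. -186.   64.] 1.35
55 220 30 180 [ 432. -188.   64.] 1.08
55 220 60 180 [ 433. -190.   64.] 0.79
55 220 90 180 [ 436. -191.   64.] 0.75
55 220 120 180 [ 438. -190.   64.] 0.93
55 220 150 180 [ 440. -189.   64.] 0.84
55 220 180 180 [ 441. -186.   64.] 1.65
55 220 210 180 [ 440. -184.   64.] 2.84
55 220 240 180 [ 439. -182.   64.] 2.5
55 220 270 180 [ 436. -181.   64.] 2.2
55 220 300 180 [ 434. -182.   64.] 1.91
55 220 330 180 [ 432. -183.   64.] 1.62
```

View pics/wrist0.png

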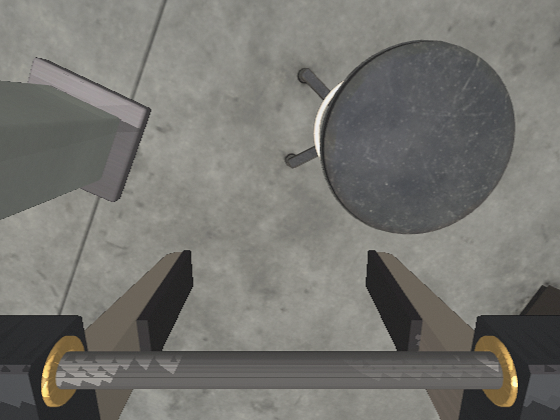

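```bash
cat >> h.py <<'E'
P=np.array([-170.5,0,-81.6]); A=np.array([[0,-.2863,.9581],[1,0,0],[0,.9581,.2863]])
def look(tgt,el,az,dist,pix=(279,212.6)):
    """tool pose such that tgt shows at pix, seen from elevation el / azimuth az (deg), image up = world up-ish, roll 180 flips"""
    e,a=np.radians(el),np.radians(az)
    d=np.array([np.cos(e)*np.cos(a),np.cos(e)*np.sin(a),np.sin(e)])
    x=np.array([-np.sin(a),np.cos(a),0]); z=-d; y=np.cross(z,x)
    ray=np.array([(pix[0]-279)/353.2,(pix[1]-212.6)/353.2,1]); 
    th=np.arctan2(ray[1],1)
    W=np.stack([x,y,z],1)@Ro.from_euler('x',th).as_matrix()   # rotate so that ray hits
    C=tgt+dist*d
    Rt=W@A.T
    return C-Rt@P, Rt
E
python3 - <<'E'
from h import *
o=robot.observe()
tgt=np.array([436,-186,15.])
for el in (40,48):
  for dist in (240,280):
    for az in (0,240,270,285,300,315,330):
      t,R=look(tgt,el,az,dist,(279,130)); q=kin.ik(t,rv(R))
      print(el,dist,az,t.round(),R[:,0].round(2),None if q is None else (np.array(q)-o["joints"]).round(2))
print()
n=np.array([452,6,35.])
for th in range(-180,180,20):
  for h in (200,):
   t,R=look(n,89.9,th,h,(279,107)); q=kin.ik(t,rv(R))
   print(th,t.round(),R[:,0].round(2),R[:,1].round(2),None if q is None else (np.array(q)-o["joints"]).round(2))
E
```

```text
40 240 0 [ 531. -186.    2.] [-0.8  0.  -0.6] [-0.66  0.73 -0.44 -0.44  0.45  0.76  1.53]
40 240 240 [ 388. -269.    2.] [ 0.4  0.7 -0.6] [ 0.29  0.46 -0.43  0.3  -0.56 -0.12  1.01]
40 240 270 [ 436. -281.    2.] [ 0.   0.8 -0.6] [ 0.05  0.58 -0.42 -0.07 -0.26  0.25  0.98]
40 240 285 [ 461. -278.    2.] [-0.21  0.78 -0.6 ] [-0.07  0.65 -0.44 -0.22 -0.13  0.41  1.02]
40 240 300 [ 484. -269.    2.] [-0.4  0.7 -0.6] [-0.19  0.7  -0.46 -0.35 -0.01  0.55  1.08]
40 240 315 [ 503. -253.    2.] [-0.57  0.57 -0.6 ] [-0.3   0.75 -0.49 -0.45  0.13  0.67  1.16]
40 240 330 [ 519. -234.    2.] [-0.7  0.4 -0.6] [-0.42  0.77 -0.51 -0.5   0.26  0.75  1.27]
40 280 0 [ 562. -186.   28.] [-0.8  0.  -0.6] [-0.9   0.69 -0.   -0.52  0.15  0.76  1.77]
40 280 240 [ 373. -295.   28.] [ 0.4  0.7 -0.6] [ 0.32  0.42 -0.41  0.27 -0.54 -0.04  1.  ]
40 280 270 [ 436. -312.   28.] [ 0.   0.8 -0.6] [ 0.06  0.57 -0.41 -0.13 -0.26  0.33  0.97]
40 280 285 [ 469. -308.   28.] [-0.21  0.78 -0.6 ] [-0.06  0.64 -0.43 -0.3  -0.13  0.49  1.01]
40 280 300 [ 499. -295.   28.] [-0.4  0.7 -0.6] [-0.19  0.7  -0.46 -0.44 -0.01  0.6
[... 2531 characters left out ...]
.3   1.37]
40 [515.  58.  64.] [-0. -0. -1.] [-0.64  0.77  0.  ] [-0.34  0.54 -1.32  0.37  1.1   0.09  1.26]
60 [493.  77.  64.] [-0. -0. -1.] [-0.87  0.5   0.  ] [-0.37  0.51 -1.32  0.42  1.09  0.07  1.55]
80 [466.  86.  64.] [-0. -0. -1.] [-0.98  0.17  0.  ] [-0.37  0.47 -1.32  0.48  1.07  0.03  1.86]
100 [438.  86.  64.] [ 0. -0. -1.] [-0.98 -0.17  0.  ] [-0.36  0.43 -1.32  0.54  1.05 -0.02  2.18]
120 [411.  77.  64.] [ 0. -0. -1.] [-0.87 -0.5   0.  ] [-2.09 -0.01  0.9   0.7  -0.62 -0.44 -2.21]
140 [389.  58.  64.] [ 0. -0. -1.] [-0.64 -0.77  0.  ] [-1.04 -0.14 -0.3   0.69  0.19 -0.53 -2.63]
160 [375.  34.  64.] [ 0. -0. -1.] [-0.34 -0.94  0.  ] [-0.88 -0.15 -0.42  0.72  0.25 -0.53 -2.29]
```

```bash
python3 - <<'E'
from h import *
t,R=look(np.array([436,-186,15.]),46,270,270,(279,130))
robot.movep(t,rv(R))
ci=viewer.camera_info("wrist"); im=viewer.read_camera("wrist"); save(im,"w1.png")
np.save("w1.npy",im); import pickle; pickle.dump(ci,open("w1.pkl","wb"))
for nm in ("cartridge_center","cartridge_foot"): pts(nm,"wrist",ci)
print(proj(ci,[436,-186,0]),robot.observe()["t"])
u,v=proj(ci,[436,-186,15]).astype(int)
save(cv2.resize(im[max(v-75,0):v+60,u-80:u+80],None,fx=4.4,fy=4.4,interpolation=cv2.INTER_CUBIC),"w1c.png"); print(u,v)
E
```

```text
cartridge_center 0.9 [ 439.3 -185.4   37.4] [283. 105.]
cartridge_foot 0.69 [ 437.1 -185.1   -0.5] [280. 142.]
[278.21047717 142.54688062] 2.6667
278 128
```

View pics/w1c.png

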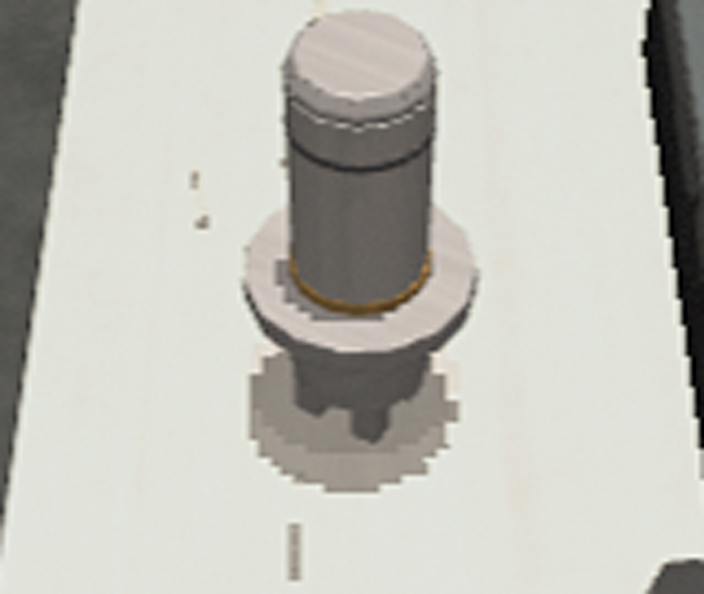

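View pics/w1.png

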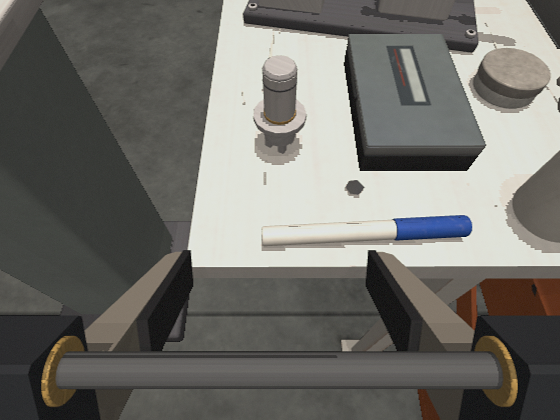

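```bash
python3 - <<'E'
from h import *
import pickle
im=np.load("w1.npy"); ci=pickle.load(open("w1.pkl","rb"))
c=im[125:168,252:310].astype(float).copy(); c=np.clip((c-40)*2.2,0,255).astype(np.uint8)
save(cv2.resize(c,None,fx=12,fy=12,interpolation=cv2.INTER_NEAREST),"w1d.png")
E
```

```text
(no output)
```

View pics/w1d.png

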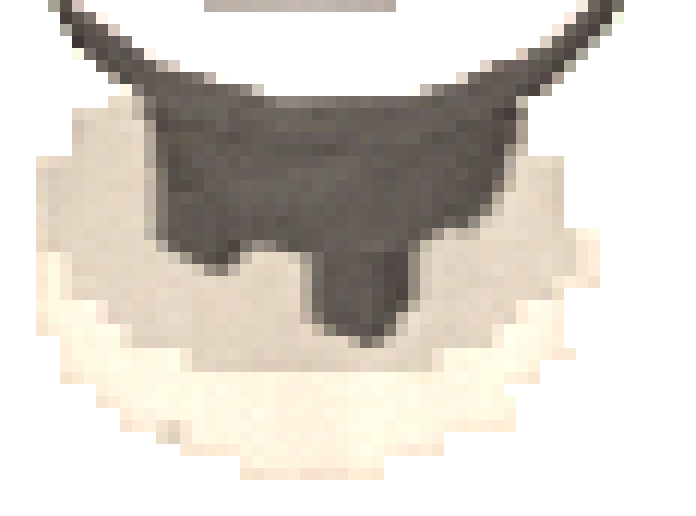

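```bash
cat > fit.py <<'E'
from h import *
import pickle
from scipy.optimize import minimize
im=np.load("w1.npy"); ci=pickle.load(open("w1.pkl","rb"))
g=cv2.cvtColor(im,cv2.COLOR_RGB2GRAY)
S=8
def hull(m,P):
    uv=np.array([proj(ci,p) for p in P]); uv=(uv-[240,40]+.5)*S
    cv2.fillConvexPoly(m,cv2.convexHull(uv.astype(np.float32)).astype(np.int32),1)
th=np.linspace(0,2*np.pi,49)[:-1]
def cyl(x,y,r,z0,z1): return [(x+r*np.cos(t),y+r*np.sin(t),z) for t in th for z in (z0,z1)]
def render(x,y,a,dz=0,sq=True):
    m=np.zeros((140*S,80*S),np.uint8)
    hull(m,cyl(x,y,12,9+dz,26+dz)); hull(m,cyl(x,y,19,26+dz,31+dz)); hull(m,cyl(x,y,11,31+dz,70+dz))
    for k in range(4):
        t=a+k*np.pi/2; c,s=np.cos(t),np.sin(t)
        if sq: P=[(3.1,3.1),(8.4,3.1),(3.1,8.4),(8.4,8.4)]
        else: P=[(3.1,3.1)]+[(12*np.cos(b),12*np.sin(b)) for b in np.linspace(.262,1.309,8)]
        hull(m,[(x+c*p-s*q,y+s*p+c*q,z+dz) for p,q in P for z in (0,9.5)])
    return cv2.resize(m.astype(np.float32),(80,140),interpolation=cv2.INTER_AREA)
# observed fractional mask for the lower region only (dark vs bench)
sub=g[40:180,240:320].astype(np.float32)
bg=np.where(sub>140,1,0)
lo=98 # row in sub from which only shank (rows 138+)
obs=np.clip((150-sub)/(150-85),0,1)
def cost(p,sq,full=False):
    r=render(p[0],p[1],p[2],p[3],sq); d=(r-obs)[90:128]; return (d**2).sum()
if __name__=="__main__":
  for sq in (True,False):
    best=[]
    for a in np.radians(range(0,90,6)):
        r=minimize(cost,[437,-185.5,a,0],args=(sq,),method="Nelder-Mead",options=dict(maxfev=120,initial_simplex=[[437,-185.5,a,0],[439,-185.5,a,0],[437,-183.5,a,0],[437,-185.5,a+.1,0],[437,-185.5,a,1.5]]))
        best.append((r.fun,*r.x[:2],np.degrees(r.x[2]),r.x[3]))
    best.sort(); print(sq); [print(np.round(b,2)) for b in best[:5]]
E
python3 fit.py
```

```text
True
[  81.49  436.92 -187.29   58.46    2.13]
[  81.52  436.92 -186.18   58.17    0.86]
[  81.56  436.9  -185.98   58.5     0.64]
[ 8.1590e+01  4.3689e+02 -1.8570e+02  5.8490e+01  3.4000e-01]
[ 8.1650e+01  4.3689e+02 -1.8570e+02  5.8430e+01  3.0000e-01]
False
[ 105.54  436.77 -175.17   66.31  -10.88]
[ 106.18  436.7  -179.16   66.2    -6.24]
[ 106.62  436.76 -179.85   66.25   -5.5 ]
[ 106.91  436.82 -180.02   64.16   -5.11]
[ 108.56  436.92 -181.49   62.85   -3.2 ]
```

The steel cartridge is confirmed: crop (360,200), with the brass line, the dark seam and the castellated foot. The outline fit puts it at (436.9, -185.6), with the slots at 58.4° mod 90. Next, the tang.

```bash
python3 - <<'E'
from h import *
import pickle
t,R=look(np.array([452,6,30.]),89.9,-120,230,(279,107))
print(t)
robot.movep(t,rv(R))
ci=viewer.camera_info("wrist"); im=viewer.read_camera("wrist"); save(im,"w2.png")
np.save("w2.npy",im); pickle.dump(ci,open("w2.pkl","wb"))
for nm in ("nest_mouth","tang_top","pin_ring","clamp_pivot","handle_grip"): pts(nm,"wrist",ci)
u,v=proj(ci,[452,6,45]).astype(int); print(u,v,robot.observe()["t"])
save(cv2.resize(im[max(v-60,0):v+60,u-70:u+70],None,fx=5,fy=5,interpolation=cv2.INTER_CUBIC),"w2c.png")
E
```

```text
[411.13715385 -64.77652567  89.37599003]
nest_mouth 0.78 [449.9   7.5  45.3] [272. 106.]
tang_top 0.76 [453.5   7.4  23.1] [278. 103.]
tang_top 0.15 [450.8   5.8   1.2] [276. 108.]
pin_ring 0.92 [454.    3.3  52.1] [282. 109.]
276 106 4.2333
```

View pics/w2c.png

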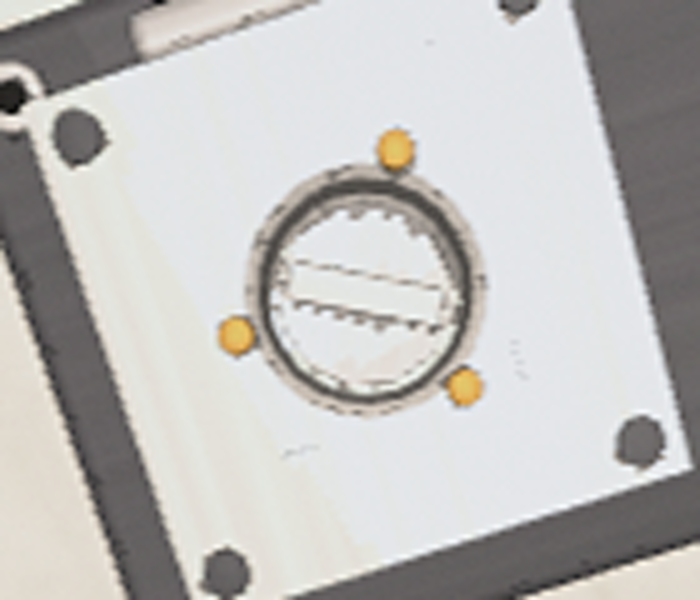

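View pics/w2.png

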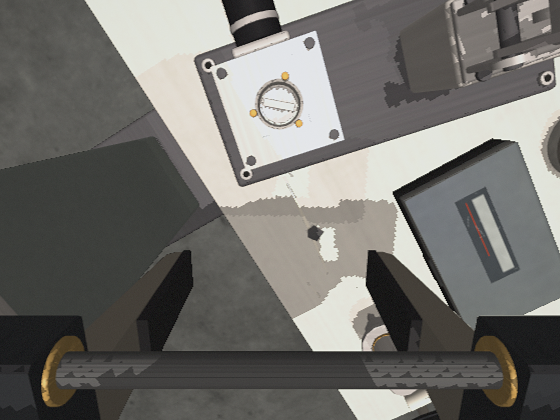

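```bash
python3 - <<'E'
from h import *
import pickle
ci=pickle.load(open("w2.pkl","rb"))
f=lambda x,y,z: ray_z(ci,(206+x/5-.4,46+y/5-.4),z)
for a,b in (((297,262),(440,290)),((290,302),(440,328))):
    A_,B_=f(*a,26),f(*b,26); d=B_-A_; print("tang",np.degrees(np.arctan2(d[1],d[0]))%180,np.linalg.norm(d),((A_+B_)/2).round(1))
print("mouth",f(367,289,45), "dia",np.linalg.norm(f(247,289,45)-f(487,289,45)))
p=np.array([f(396,149,49),f(237,336,49),f(464,386,49)])
M=2*(p[1:,:2]-p[0,:2]); b=(p[1:,:2]**2).sum(1)-(p[0,:2]**2).sum(); print("pins",np.linalg.solve(M,b))
L=f(32,110,45);Rr=f(690,465,45);print("diag corner mid?",(L+Rr)/2)
d=f(690,465,45)-f(285,600,45);print("edge",np.degrees(np.arctan2(d[1],d[0])))
d=f(518,3,45)-f(640,440,45);print(np.degrees(np.arctan2(d[1],d[0])))
# screws
s=[f(78,137,45),f(640,440,45)];print("screw mid",(s[0]+s[1])/2)
E
```

```text
tang 139.38896098191046 18.39791151668131 [455.    8.2  26. ]
tang 140.52334979283177 19.345005160479467 [452.3   4.4  26. ]
mouth [453.94286434   6.79656551  45.        ] dia 27.94527333264353
pins [453.63295438   6.67321278]
diag corner mid? [454.05643651   6.30144025  45.        ]
edge -11.616632039027674
78.19327945241564
screw mid [453.62711115   6.5899995   45.        ]
```

```bash
python3 - <<'E'
from h import *
import pickle
a=np.radians(86.7)
for X,ang in (((519,-181,90),86.7),((437,-185.6,150),86.7),((437,-185.6,36),86.7),((453.8,6.6,150),78.3),((453.8,6.6,55),78.3),((453.8,6.6,55),63.3),((453.8,6.6,55),93.3)):
    q=kin.ik(np.array(X,float),rv(Rdown(np.radians(ang)))); print(X,ang,None if q is None else np.round(q,2))
c=np.array([436.9,-185.6]); R=Rdown(a); tc=c+81.6*R[:2,2]
robot.movep(np.array([*tc,95]),rv(R))
ci=viewer.camera_info("wrist"); im=viewer.read_camera("wrist"); save(im,"w3.png")
np.save("w3.npy",im); pickle.dump(ci,open("w3.pkl","wb"))
pts("cartridge_center","wrist",ci)
m=viewer.silhouettes("cartridge_center","wrist"); print([(d["confidence"],d["mask"].sum()) for d in m])
u,v=proj(ci,[*c,31]).astype(int); print(u,v,robot.observe()["t"],robot.observe()["tcp_pos"])
print(proj(ci,[*c,70]),proj(ci,[*c,31]))
save(cv2.resize(im[max(v-60,0):v+60,u-70:u+70],None,fx=5,fy=5,interpolation=cv2.INTER_CUBIC),"w3c.png")
E
```

```text
(519, -181, 90) 86.7 [ 0.69  0.53 -0.53  1.92  0.37  0.79  1.47]
(437, -185.6, 150) 86.7 [ 0.77  0.31 -0.5   2.05  0.2   0.82  1.66]
(437, -185.6, 36) 86.7 [ 0.75  0.53 -0.51  2.12  0.44  0.6   1.44]
(453.8, 6.6, 150) 78.3 [ 0.41  0.29 -0.57  2.1   0.21  0.81  1.08]
(453.8, 6.6, 55) 78.3 [ 0.36  0.47 -0.53  2.16  0.4   0.62  0.91]
(453.8, 6.6, 55) 63.3 [ 0.32  0.45 -0.48  2.16  0.36  0.61  0.69]
(453.8, 6.6, 55) 93.3 [ 0.41  0.48 -0.59  2.15  0.45  0.63  1.13]
cartridge_center 0.93 [ 435.3 -186.1   36.9] [277. 103.]
[(0.66, np.int64(2872))]
278 105 6.1333 [ 518.32750746 -189.92390918   95.03768309]
[277.89399099 105.38813672] [278.05108971 105.7555614 ]
```

View pics/w3c.png

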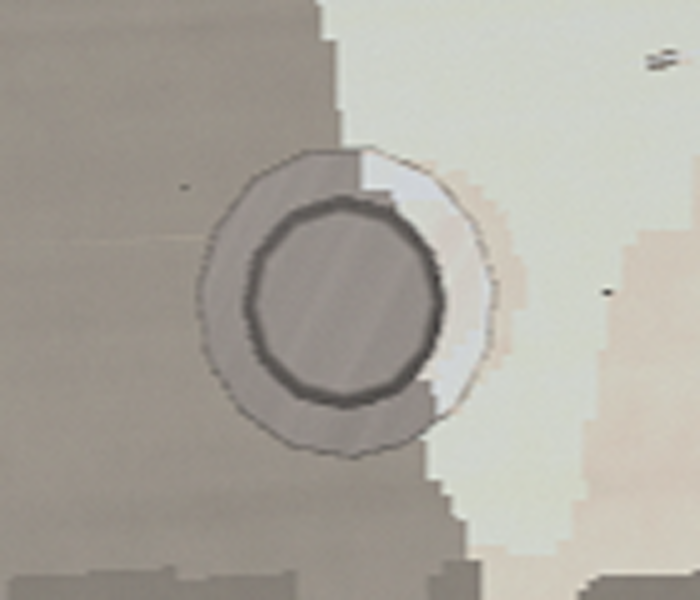

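```bash
python3 - <<'E'
from h import *
R=Rdown(np.radians(86.7)); r=rv(R)
robot.servo_line([436.8,-186.3,95],feed=150,rotation=r)
robot.servo_line([436.8,-186.3,36],feed=100)
o=robot.observe(); print(o["t"],o["contact_force"].round(2))
print(grip(0.0,18))
o=robot.observe(); print(o["t"],o["grip_width"]*92,o["contact_force"].round(2),o["tcp_pos"].round(2))
robot.servo_line([436.8,-186.3,120],feed=120)
o=robot.observe(); print(o["t"],o["grip_width"]*92,o["contact_force"].round(2),o["tcp_pos"].round(2))
im=viewer.read_camera("wrist"); save(im,"w4.png")
E
```

```text
7.5667 [-0.26 -0.4   0.43]
False
8.6333 20.85653247803311 [-0.31  0.6  -0.56] [ 436.78 -186.26   35.98]
9.4833 21.034671444520356 [-1.21 -1.24 -1.08] [ 436.22 -186.25  119.47]
```

View pics/w4.png

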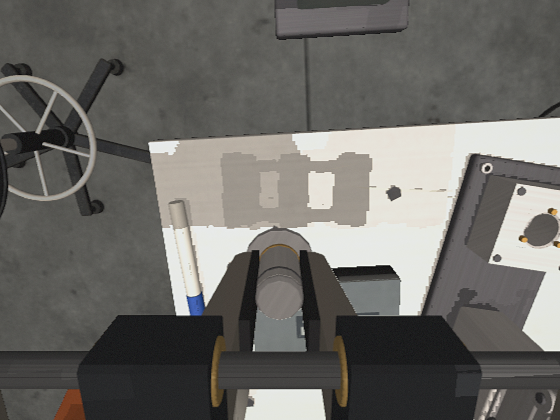

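```bash
cat >> h.py <<'E'
def f(n=4):
    F=[]
    for _ in range(n): F.append(robot.observe()["contact_force"]); robot.hold(0.02)
    return np.mean(F,0)
def st(l="",base=0):
    o=robot.observe(); print(l,round(o["t"],2),o["tcp_pos"].round(2),(f()-base).round(1),round(o["grip_width"]*92,2))
E
python3 - <<'E'
from h import *
R=Rdown(np.radians(78.3)); r=rv(R)
robot.servo_line([453.8,6.6,110],feed=140,rotation=r)
robot.hold(0.2); st("above"); b=f(8); np.save("base.npy",b)
z=83.5
robot.servo_line([453.8,6.6,z],feed=80); robot.hold(.15); st("near",b)
for z in (82,80.5,79,77.5,76,74.5):
    robot.servo_line([453.8,6.6,z],feed=30); F=f(4)-b; st(z,b)
    if F[2]>3: break
E
```

```text
above 11.27 [453.79   6.06 110.  ] [ 0.1 -0.3 -1.2] 20.56
near 12.1 [454.12   6.73  83.79] [ 0.8  0.9 -0.2] 20.74
82 12.48 [453.84   6.58  82.05] [ 0.3  0.1 -0.3] 20.66
80.5 12.87 [453.76   6.62  80.45] [0.4 0.2 0.4] 20.71
79 13.25 [453.75   6.65  78.95] [0.3 0.3 0.2] 20.69
77.5 13.63 [453.79   6.59  77.46] [0.3 0.4 0.1] 20.83
76 14.02 [453.74   6.63  75.96] [0.5 0.1 0.5] 20.47
74.5 14.4 [453.75   6.6   74.45] [0.2 0.1 0.3] 20.79
```

```bash
python3 - <<'E'
from h import *
b=np.load("base.npy")
for z in (70,66,63.5,62.5,62,61.5,61,60.5,60,59.5):
    robot.servo_line([453.8,6.6,z],feed=40 if z>63 else 20); F=f(4)-b; st(z,b)
    if F[2]>2.5: break
im=viewer.read_camera("wrist"); save(im,"w5.png")
E
```

```text
70 14.8 [453.7    6.65  69.85] [0.5 0.3 0.4] 21.09
66 15.18 [453.7    6.61  65.89] [-0.   0.4  0.3] 20.52
63.5 15.57 [453.75   6.63  63.44] [ 0.  -0.1 -0. ] 20.72
62.5 15.95 [453.77   6.59  62.5 ] [0.2 0.1 0.3] 20.94
62 16.33 [453.8    6.61  61.99] [0.3 0.2 0.4] 20.6
61.5 16.72 [453.78   6.6   61.49] [0.2 0.2 0.4] 20.89
61 17.1 [453.78   6.6   60.99] [ 0.7 -0.3  0.2] 21.1
60.5 17.48 [453.78   6.61  60.5 ] [ 0.3 -0.   0.2] 20.36
60 17.87 [453.8    6.6   59.98] [0.3 0.6 0.2] 20.58
59.5 18.25 [453.8    6.6   59.48] [0.2 0.1 0.3] 20.91
```

View pics/w5.png

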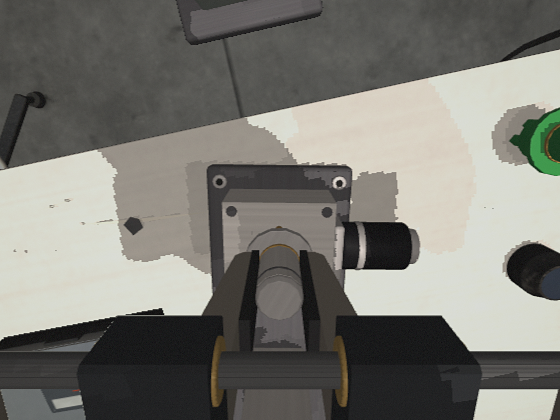

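```bash
python3 - <<'E'
from h import *
b=np.load("base.npy")
for z in (59,58.6,58.2):
    robot.servo_line([453.8,6.6,z],feed=20); F=f(4)-b; st(z,b)
    if F[2]>2.5: break
E
```

```text
59 18.68 [453.87   6.62  59.02] [0.3 0.4 0.4] 20.71
58.6 19.07 [453.93   6.6   58.83] [-0.5 -0.   5.2] 20.39
```

```bash
python3 - <<'E'
from h import *
import pickle
b=np.load("base.npy")
grip(0.5); st("open",b)
robot.servo_line([453.8,6.6,120],feed=120)
u=np.array([.979,-.203])
t=np.array([453.8,6.6])-u*60
robot.servo_line([*t,150],feed=200)
ci=viewer.camera_info("wrist"); im=viewer.read_camera("wrist"); save(im,"w6.png"); np.save("w6.npy",im); pickle.dump(ci,open("w6.pkl","wb"))
pts("cartridge_center","wrist",ci)
ci=viewer.camera_info("scene"); im=viewer.read_camera("scene"); save(cv2.resize(im[200:300,230:370],None,fx=5,fy=5,interpolation=cv2.INTER_CUBIC),"s6.png")
pts("cartridge_center","scene",ci)
r=rv(Rdown(np.radians(78.3)))
for X in ((500,0,262),(666,-37,262),(666,-37,210),(677,-40,118)): print(kin.ik(np.array(X,float),r))
st()
E
```

```text
open 19.68 [453.78   6.58  58.54] [0.2 0.6 1.5] 46.34
cartridge_center 0.98 [425.4 175.5  36.1] [470. 204.]
cartridge_center 0.88 [452.1   7.9  62.6] [280. 285.]
cartridge_center 0.72 [425.3 175.2  34.3] [290. 340.]
cartridge_center 0.7 [543.1 -21.  111.8] [275. 210.]
cartridge_center 0.56 [451.5   8.2  61.1] [312. 253.]
[ 0.51988689  0.2350697  -0.67262442  1.8751242   0.16467656  1.08691336
  1.1502443 ]
[ 0.409364    0.53601188 -0.59542946  1.47620372  0.3094694   1.22417017
  1.14035028]
[ 0.41360252  0.58390708 -0.59967662  1.53099482  0.35022331  1.13565398
  1.10905205]
[ 0.41859225  0.7090169  -0.61148832  1.57028538  0.45745809  1.00898578
  1.03966325]
 21.08 [395.71  18.73 149.5 ] [-0.1  0.1  0.2] 46.23
```

View pics/w6.png

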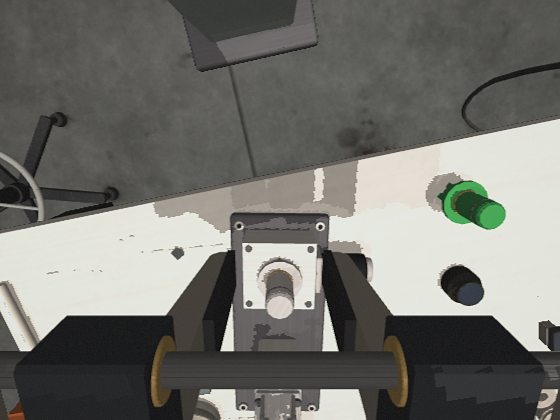

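View pics/s6.png

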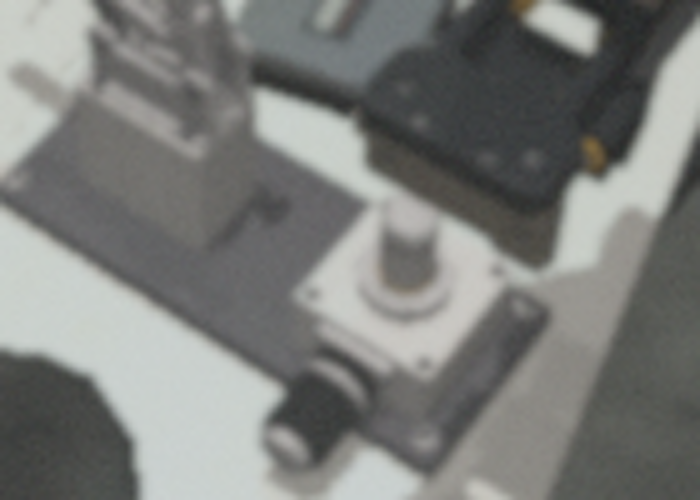

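The cartridge stands upright in the bore at wrist px (279,280) and scene crop (410,240). I'll check its height more carefully, 4 mm against 7 mm. The bystanders haven't moved.

```bash
python3 - <<'E'
from h import *
import pickle
im=np.load("w6.npy"); ci=pickle.load(open("w6.pkl","rb"))
big=cv2.resize(im[240:330,230:330],None,fx=6,fy=6,interpolation=cv2.INTER_CUBIC)
th=np.linspace(0,2*np.pi,60)
for h,col in ((4,(0,255,0)),(7,(255,0,0))):
  for r,z in ((19,45+h+5),(11,45+h+44),(19,45+h)):
    uv=np.array([proj(ci,(453.8+r*np.cos(t),6.6+r*np.sin(t),z)) for t in th]); uv=(uv-[230,240]+.5)*6
    cv2.polylines(big,[uv.astype(np.int32)],True,col,1)
# block top outline
u=np.array([.979,-.203]);w=np.array([.203,.979])
uv=np.array([proj(ci,(*(np.array([453.8,6.6])+31*(a*u+b*w)),45)) for a,b in ((1,1),(1,-1),(-1,-1),(-1,1))]); cv2.polylines(big,[((uv-[230,240]+.5)*6).astype(np.int32)],True,(0,0,255),1)
save(big,"w6o.png")
E
```

```text
(no output)
```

View pics/w6o.png

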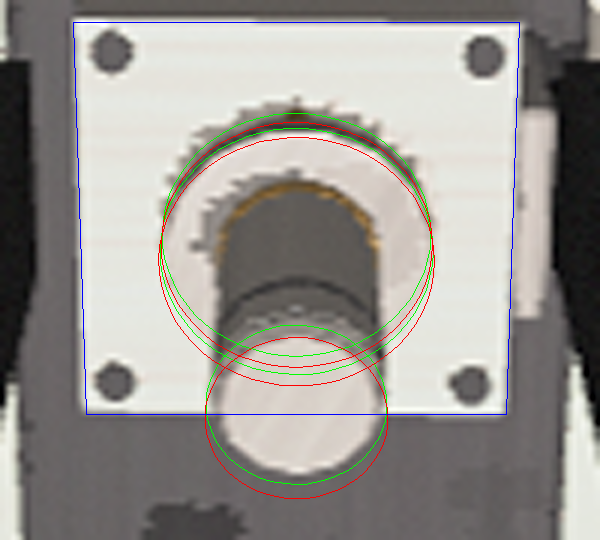

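The 4 mm outline (green) matches, so the foot is over the tang and the cartridge rests on the pins. On to the handle.

```bash
python3 - <<'E'
from h import *
import pickle
r=rv(Rdown(np.radians(78.3)))
robot.servo_line([395.7,18.7,280],feed=200)
u=np.array([.979,-.203]); t=np.array([453.8,6.6])+u*216
robot.servo_line([*t,280],feed=220)
grip(0.0,20)
ci=viewer.camera_info("wrist"); im=viewer.read_camera("wrist"); save(im,"w7.png"); np.save("w7.npy",im); pickle.dump(ci,open("w7.pkl","wb"))
pts("handle_grip","wrist",ci); print(proj(ci,[*t,189]),proj(ci,[*(t-u*50),139]))
robot.hold(.1); st(); np.save("base2.npy",f(8))
E
```

```text
handle_grip 0.67 [665.7 -40.5 190.6] [275. 218.]
[278.55775594 215.7846872 ] [278.61097994 143.9380117 ]
 24.32 [665.28 -37.27 279.97] [ 0.  -0.   0.4] 0.51
```

View pics/w7.png

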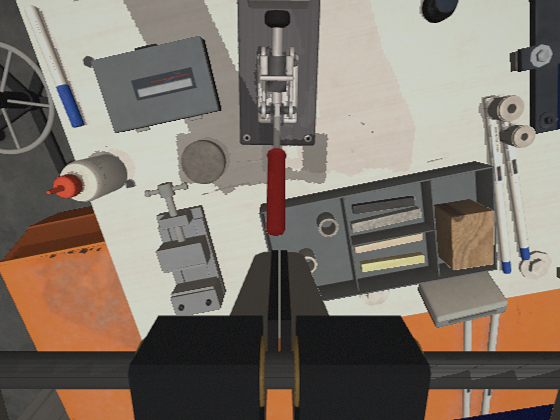

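```bash
python3 - <<'E'
from h import *
b=np.load("base2.npy"); o=np.array([453.8,6.6]); u=np.array([.979,-.203])
H=np.array([128.5,140.6])
robot.servo_line([*(o+u*214),214],feed=150); st("pre",b)
for ph in np.radians([29,24,18,12,6,0,-5,-9]):
    p=H+100*np.array([np.cos(ph),np.sin(ph)]); th=max(ph+np.radians(16.6),0)
    z=p[1]+7.5/np.cos(th)+8*np.tan(th)
    robot.servo_line([*(o+u*p[0]),z],feed=60); F=f(3)-b
    print(round(np.degrees(ph)),p.round(1),round(z,1),F.round(1),robot.observe()["tcp_pos"].round(1))
    if np.linalg.norm(F)>25: break
print(robot.observe()["t"])
im=viewer.read_camera("wrist"); save(im,"w8.png")
E
```

```text
pre 25.12 [663.76 -36.72 214.55] [0.3 0.3 0.1] 0.49
29 [216.  189.1] 208.0 [-0.1 -0.   0.2] [665.3 -37.3 208.1]
24 [219.9 181.3] 198.0 [ 3.4 -0.7  4.7] [671.1 -38.3 199.1]
18 [223.6 171.5] 186.1 [-0.3 -0.5  1. ] [671.5 -38.6 185.2]
12 [226.3 161.4] 174.3 [-0.5  0.1 -0.1] [674.7 -39.2 173.6]
6 [228.  151.1] 162.5 [-0.6  0.3  0.3] [676.8 -39.6 162.1]
0 [228.5 140.6] 150.8 [0.2 0.3 0.4] [677.9 -40.  150.7]
-5 [228.1 131.9] 141.2 [ 0.1 -0.2  1.5] [677.4 -39.7 141.2]
-9 [227.3 125. ] 133.6 [-0.  -0.1  1. ] [676.1 -39.6 133.3]
28.15
```

View pics/w8.png

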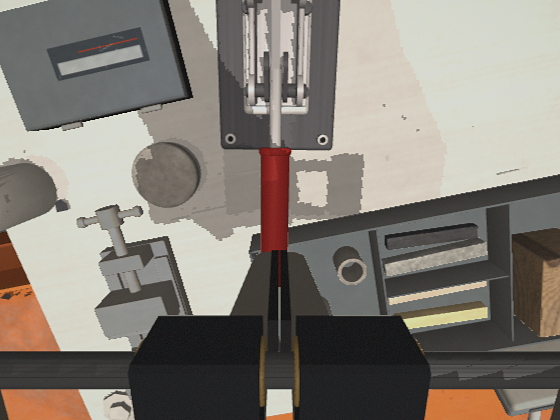

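```bash
python3 - <<'E'
from h import *
b=np.load("base2.npy"); o=np.array([453.8,6.6]); u=np.array([.979,-.203])
for x,z in ((226,129),(225,125),(224,122),(223,120),(222.5,118.5),(222,117.5),(222,116.5),(222,115.5)):
    robot.servo_line([*(o+u*x),z],feed=40); F=f(3)-b
    print(z,F.round(1),robot.observe()["tcp_pos"].round(1))
    if F[2]>16: break
print(robot.observe()["t"])
im=viewer.read_camera("wrist"); save(im,"w9.png")
im=viewer.read_camera("scene"); save(cv2.resize(im[120:310,190:380],None,fx=3,fy=3,interpolation=cv2.INTER_CUBIC),"s9.png")
E
```

```text
129 [-0.4 -0.   0.2] [674.7 -39.3 128.7]
125 [-0.   0.2  0.5] [673.7 -39.  124.5]
122 [-0.5  0.5  0.1] [672.9 -38.9 121.8]
120 [-0.1  0.4  0.4] [672.1 -38.7 120. ]
118.5 [-0.4  0.6 -0.5] [671.6 -38.6 118.5]
117.5 [-0.6  0.1  0.5] [671.1 -38.4 117.5]
116.5 [-1.6 -0.   2.6] [671.2 -38.4 116.8]
115.5 [-2.4 -0.5  5.9] [671.2 -38.4 116.1]
30.6167
```

View pics/s9.png

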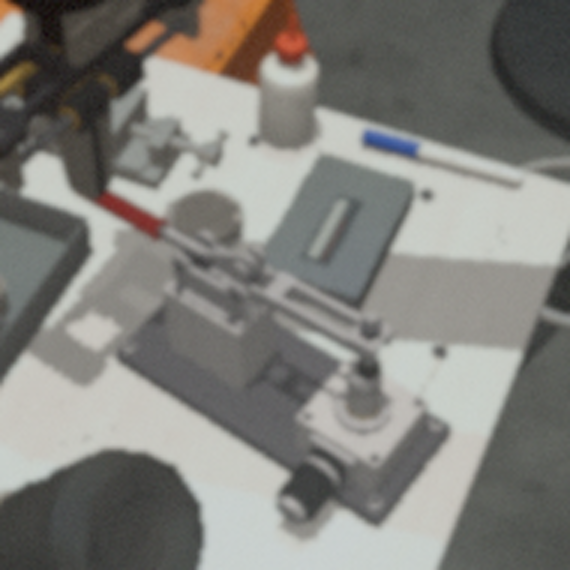

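```bash
python3 - <<'E'
from h import *
b=np.load("base2.npy"); o=np.array([453.8,6.6]); u=np.array([.979,-.203])
for x,z in ((222,114.5),(222,113.5),(222,112.5),(222,111),(222,109.5),(222,108),(222,106.5)):
    robot.servo_line([*(o+u*x),z],feed=40); F=f(3)-b
    print(z,F.round(1),robot.observe()["tcp_pos"].round(1))
    if F[2]>16: break
print(robot.observe()["t"])
im=viewer.read_camera("wrist"); save(im,"w10.png")
im=viewer.read_camera("scene"); save(cv2.resize(im[120:310,190:380],None,fx=3,fy=3,interpolation=cv2.INTER_CUBIC),"s10.png")
ci=viewer.camera_info("scene"); 
for n in ("handle_grip","cartridge_center"): pts(n,"scene",ci)
E
```

```text
114.5 [-3.6 -0.3  8.5] [671.3 -38.4 115.7]
113.5 [-4.4 -0.  10.8] [671.3 -38.4 115.1]
112.5 [-5.  -0.9 12.9] [671.3 -38.4 114.6]
111 [-6.2 -0.5 17. ] [671.4 -38.4 113.8]
31.9167
handle_grip 0.51 [676.6 -43.7 105.2] [220. 183.]
handle_grip 0.45 [453.3   7.9  58. ] [311. 253.]
cartridge_center 0.64 [426.4 177.5  31.2] [289. 342.]
cartridge_center 0.62 [457.8   0.9  47.7] [310. 252.]
cartridge_center 0.56 [450.7   8.8  55.9] [312. 254.]
```

View pics/w10.png

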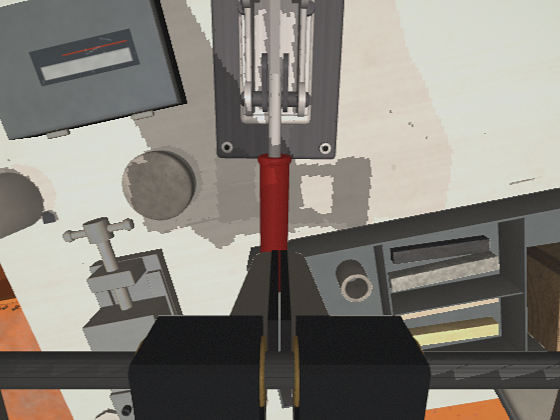

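View pics/s10.png

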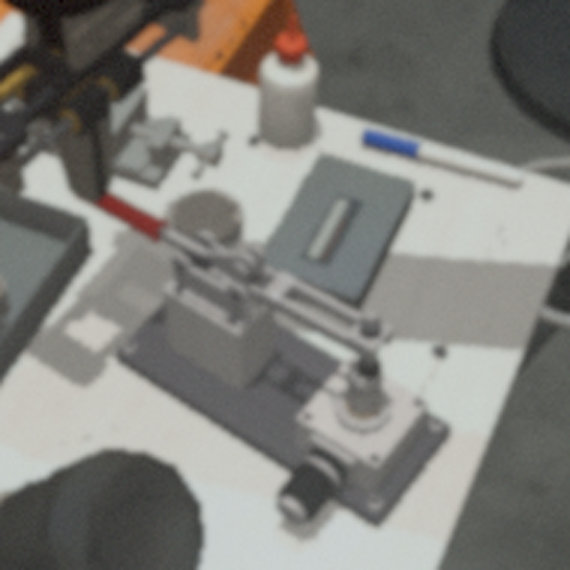

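```bash
python3 - <<'E'
from h import *
import pickle
b=np.load("base2.npy"); o=np.array([453.8,6.6]); u=np.array([.979,-.203])
robot.servo_line([*(o+u*222),190],feed=120); st("up",b)
ci=viewer.camera_info("wrist"); im=viewer.read_camera("wrist"); save(im,"w11.png"); np.save("w11.npy",im)
print("grip loc locked",proj(ci,[*(o+u*224),111]),"end",proj(ci,[*(o+u*239),111]))
pts("handle_grip","wrist",ci)
# view cartridge from side: 
robot.servo_line([*(o+u*222),260],feed=200)
im=viewer.read_camera("scene"); save(cv2.resize(im[120:310,190:380],None,fx=3,fy=3,interpolation=cv2.INTER_CUBIC),"s11.png")
for el,az,d in ((35,270,260),(35,250,260),(35,230,260),(40,180,260),(30,260,300),(35,290,260)):
    t,R=look(np.array([453.8,6.6,50.]),el,az,d,(279,130)); q=kin.ik(t,rv(R)); print(el,az,t.round(),None if q is None else np.round(q,2))
E
```

```text
up 32.92 [670.55 -38.61 188.95] [-0.6  0.2 -0.3] 0.59
grip loc locked [278.9675972  224.70578387] end [278.96251241 243.62655415]
handle_grip 0.76 [675.7 -39.4 107.8] [279. 227.]
35 270 [ 454. -104.   40.] [ 1.    0.94 -0.47  1.82 -0.47  1.14  0.94]
35 250 [416. -97.  40.] [ 1.22  0.88 -0.53  2.08 -0.68  0.87  1.02]
35 230 [383. -78.  40.] [ 1.48  0.91 -0.67  2.36 -1.02  0.55  1.26]
40 180 [343.   7.  50.] None
30 260 [ 429. -135.   51.] [ 1.15  0.95 -0.46  1.88 -0.56  1.14  1.  ]
35 290 [492. -97.  40.] [ 0.8   1.02 -0.44  1.57 -0.31  1.39  0.94]
```

View pics/w11.png

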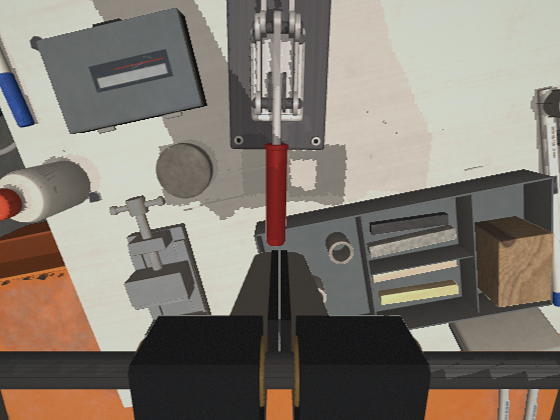

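View pics/s11.png

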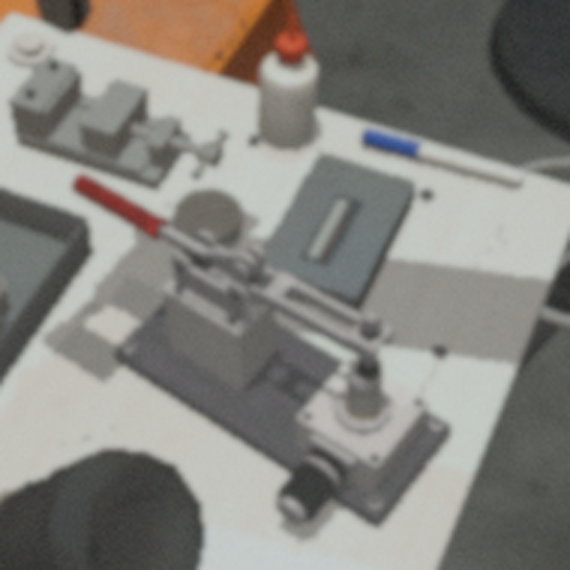

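```bash
python3 - <<'E'
from h import *
import pickle
b=np.load("base2.npy")
t,R=look(np.array([453.8,6.6,50.]),33,262,300,(279,130)); print(t.round())
robot.servo_line([460,-200,250],feed=250)
robot.movep(t,rv(R))
ci=viewer.camera_info("wrist"); im=viewer.read_camera("wrist"); save(im,"w12.png"); np.save("w12.npy",im)
print(robot.observe()["t"])
y0,x0=60,215
big=cv2.resize(im[y0:y0+110,x0:x0+130],None,fx=6,fy=6,interpolation=cv2.INTER_CUBIC); raw=big.copy()
th=np.linspace(0,2*np.pi,60)
for h,col in ((0,(0,255,0)),(4,(255,0,0))):
  for r,z in ((19,45+h+5),(19,45+h)):
    uv=np.array([proj(ci,(453.8+r*np.cos(t),6.6+r*np.sin(t),z)) for t in th]); uv=(uv-[x0,y0]+.5)*6
    cv2.polylines(big,[uv.astype(np.int32)],True,col,1)
u=np.array([.979,-.203]);w=np.array([.203,.979])
uv=np.array([proj(ci,(*(np.array([453.8,6.6])+31*(a*u+b_*w)),45)) for a,b_ in ((1,1),(1,-1),(-1,-1),(-1,1))]); cv2.polylines(big,[((uv-[x0,y0]+.5)*6).astype(np.int32)],True,(0,0,255),1)
save(raw[:,:],"w12r.png"); save(big,"w12o.png")
E
```

```text
[ 434. -135.   58.]
35.7583
```

View pics/w12r.png

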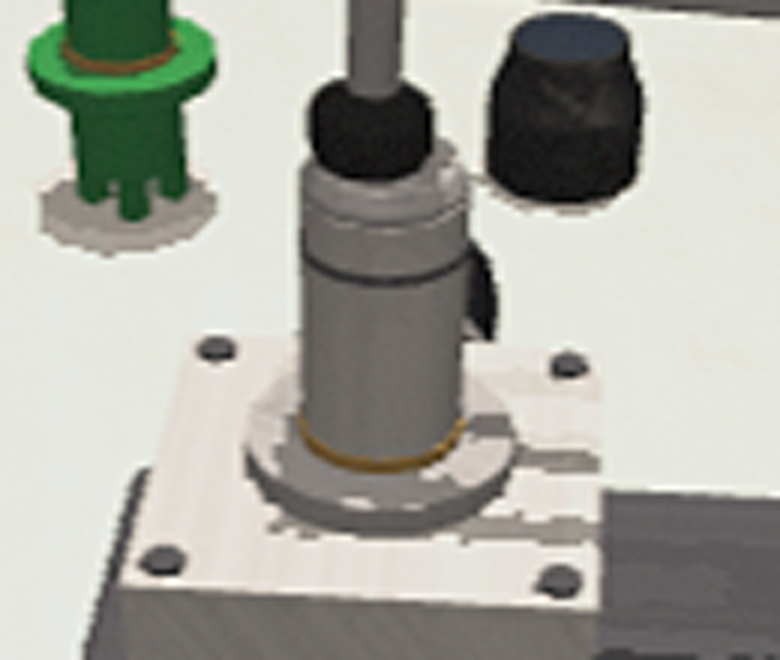

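View pics/w12o.png

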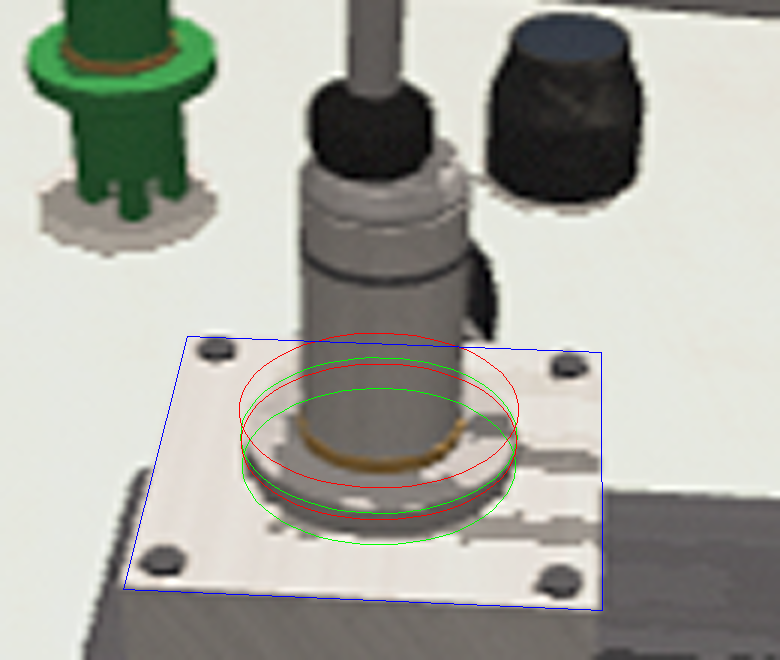

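View pics/w12.png

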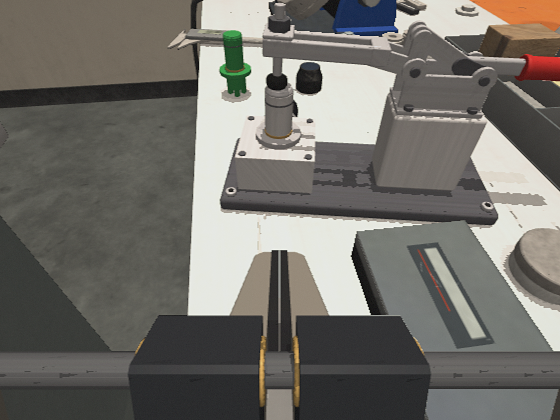

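```bash
python3 - <<'E'
from h import *
im=np.load("w12.npy"); ci=viewer.camera_info("wrist")
g=cv2.cvtColor(im,cv2.COLOR_RGB2GRAY).astype(float)
x0,y0=215,60
S=[]
for x,y in ((216,349),(568,365),(558,580),(163,560)):
    cx,cy=x/6-.5+x0,y/6-.5+y0
    xs=np.arange(int(cx)-5,int(cx)+7);ys=np.arange(int(cy)-4,int(cy)+6)
    p=g[np.ix_(ys,xs)]; w=np.clip(np.percentile(p,80)-25-p,0,None)
    X,Y=np.meshgrid(xs,ys); S.append([(w*X).sum()/w.sum(),(w*Y).sum()/w.sum()])
S=np.array(S); print(S.round(2), ((S-[x0,y0]+.5)*6).round())
u=np.array([.979,-.203]);w_=np.array([.203,.979]); c=np.array([453.8,6.6])
# refine: rotator x,y,yaw,screw half-pitch + 2 px shift of the camera (pitch/yaw error)
from scipy.optimize import least_squares
def model(p,h=None):
    a=p[2]; U=np.array([np.cos(a),np.sin(a)]);W=np.array([-U[1],U[0]])
    return U,W
def res(p):
    U,W=model(p); q=[proj(ci,(*(p[:2]+p[3]*(i*U+j*W)),45)) for i,j in ((-1,1),(1,1),(1,-1),(-1,-1))]
    return (np.array(q)-S).ravel()
r=least_squares(res,[*c,-.204,25]); print(r.x.round(3),np.abs(r.fun).max().round(2))
C=r.x[:2]
th=np.linspace(0,2*np.pi,181)
big=cv2.resize(im[y0:y0+110,x0:x0+130],None,fx=6,fy=6,interpolation=cv2.INTER_CUBIC)
for h,col in ((0,(0,255,0)),(4,(255,0,0))):
  for z in (50+h,45+h):
    uv=(np.array([proj(ci,(C[0]+19*np.cos(t),C[1]+19*np.sin(t),z)) for t in th])-[x0,y0]+.5)*6
    print(h,z,"front row",uv[:,1].max().round(),"cols",uv[:,0].min().round(),uv[:,0].max().round())
    cv2.polylines(big,[uv.astype(np.int32)],True,col,1)
  uv=(np.array([proj(ci,(C[0]+11*np.cos(t),C[1]+11*np.sin(t),50+h)) for t in th])-[x0,y0]+.5)*6; print("brass front row",uv[:,1].max().round())
save(big[300:600],"w12p.png")
print(robot.observe()["t"])
E
```

```text
[[250.68 117.85]
 [309.19 120.69]
 [307.55 157.28]
 [241.22 152.96]] [[217. 350.]
 [568. 367.]
 [558. 587.]
 [160. 561.]]
[ 4.5404e+02  8.3170e+00 -2.2300e-01  2.6267e+01] 0.3
0 50 front row 510.0 cols 239.0 514.0
0 45 front row 541.0 cols 240.0 512.0
brass front row 475.0
4 54 front row 484.0 cols 237.0 515.0
4 49 front row 516.0 cols 239.0 513.0
brass front row 450.0
35.7583
```

View pics/w12p.png

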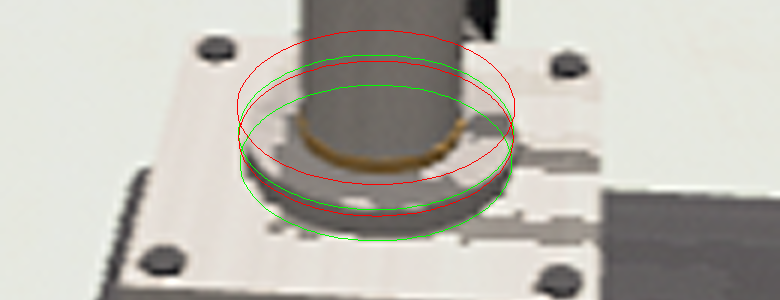

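The corrected fit puts the brass line at row ~473 (475 predicted if home, 450 if still on the pins), so the collar is flat on the nest. One last check of the bystanders, then I'll hand in.

```bash
python3 - <<'E'
from h import *
ci=viewer.camera_info("top"); im=viewer.read_camera("top"); save(cv2.resize(im[130:300,150:390],None,fx=3.3,fy=3.3,interpolation=cv2.INTER_CUBIC),"t13.png")
for n in ("tin_center","loupe_center","bottle_center","handle_grip"): pts(n,"top",ci)
st("end",np.load("base2.npy"))
E
```

```text
tin_center 0.67 [ 626.9 -119.3   12.7] [306. 191.]
loupe_center 0.71 [513.3 178.5  15.5] [186. 232.]
bottle_center 0.81 [ 618.5 -248.5   63. ] [360. 191.]
handle_grip 0.68 [667.8 -39.2 106.7] [275. 165.]
end 36.01 [ 434.76 -135.46   59.8 ] [-0.1 -0.   0.3] 0.54
```

View pics/t13.png

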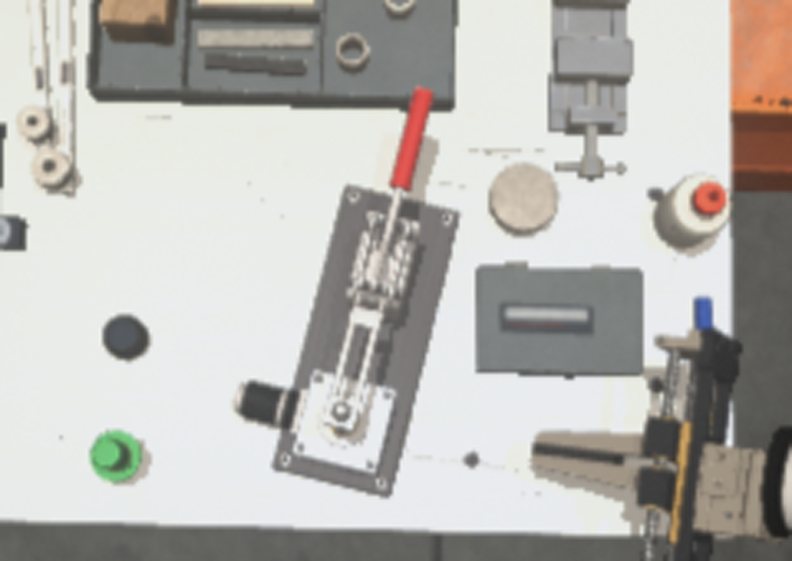

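In this picture the handle is down (crop 412,140) and the arm lies over the bore (342,410). The tin, loupe, bottle and green part are where they were, and the gripper is clear of everything.

```bash
python3 - <<'E'
from h import *
print(robot.job_done(), robot.observe()["t"])
E
```

```text
the job is handed in; nothing more can be done
the job is handed in; nothing more can be done
```

The cartridge is in the nest over the tang with the clamp locked on it, and I handed the job in at about 36 s of the 54 s allowed.

**What I did:** I measured the foot's slots at 58° and the tang at 140° (50° modulo a quarter turn), so I turned the cartridge 8° while carrying it over. It went over the tang at the first try with no force until the lift pins pushed back with 5 N. I then pushed the handle down with the closed fingers (17 N at most, against its stop).

**Last checks:**
- **Handle:** it stayed level after I let go, about where the locked position should be; the networks put it 3 to 4 mm low, within their error.
- **Collar:** it is flat on the nest to within about 0.5 mm. My first overlay suggested 1.5 to 2 mm high. Re-fitting to the nest's screws gave the brass line at row 473, against 475 predicted if home and 450 if still on the pins.
- **Cartridge height after release:** the networks read 3 to 4 mm high at that point. The contact height and the picture outline both agreed with it resting on the pins.
- **Bystanders:** the tin, the loupe and the bottle have not moved beyond measurement noise (about 2 mm), and the robot was touching nothing.

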